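Pack two tea gift kits

ROBOT

A 7-joint arm with a two-finger parallel gripper is mounted at the origin on the work surface. World frame = base frame: x ahead of the robot, y to its left, z up, the work surface at z = 0. Lengths are in m, angles in rad, forces in N, time in s.
With the tool pointing down it reaches from about 0.4 to 0.9 m from the base axis. Payload 5.6 kg.
Tool frame: the origin (TCP) lies midway between the tips of the shut fingers; the grasp point (between the pads) lies 19 mm behind it; y points along the fingers, z is the direction in which the jaws open and shut, and the axes are right-handed (so a half turn about y gives the same grasp; the last joint's range is limited). The gripper opens to 92 mm and grips with 3 to 60 N. Pads are 20 mm wide; open, the fingers measure 128 mm over their backs; the gripper's body (75 mm by 189 mm) begins 69 mm behind the grasp point.
Start: joints at [1.259, 0.468, -0.012, 1.603, 0.006, 1.071, -0.056], TCP at [0.173, -0.627, 0.188] pointing down, gripper open.
Joint ranges: [-2.53, 2.53], [-0.31, 2.02], [-1.57, 1.55], [0.28, 2.44], [-1.29, 4.43], [0.15, 1.84], [-2.92, 2.92]. Speed limits (rad/s): [2.57, 2.57, 3.14, 3.14, 3.14, 3.14, 3.14].

INTERFACE

Orientations are given as a 3x3 rotation matrix whose columns are the frame's x, y, z axes.
In Python, from station import env, effector, solver, viewer, workorder, search_frame, tip_of gives the robot as it stands. Calls block until the motion is done:
- env.reach(position, orientation): joint-space move of the TCP to a pose.
- env.movel(position, frame=None, rate=0.15): straight line of the TCP; frame=None keeps the orientation; rate is the mean speed in m/s.
- env.goto_joints(angles): joint-space move.
- effector.release() and effector.grasp(squeeze=None): open the fingers fully, or close them until they stop; squeeze is the grip in N (None keeps the last).
- env.pause(seconds).
- solver.inverse_kinematics(position, orientation): joint angles nearest the present ones, or None.
- env.sense(): the state.
- viewer.read_camera(name): name is "scene" or "side" or "wrist"; returns (picture, depth): 384x512x3 uint8, red, green, blue; 384x512 float32, m along the optical axis (not along the pixel's ray), 0 where there is no reading.
- viewer.camera_info(name): a dict with "intrinsics" (3x3 intrinsics, pixels), "eye" and "rotation" of the camera in the world; the wrist camera has in their place "T_tool_cam" (4x4, takes a point from camera to tool coordinates, whose origin is the TCP and whose axes are the tool frame's). Camera axes: x right, y up, looking along -z (the intrinsics and any distortion apply to the point x, -y, -z); pixel columns grow to the right and rows downward; lengths in m; the calibration is good to about 2 mm. A picture is of the moment at which its call begins: read the wrist's pose just before it. camera_info takes no time and is no camera call.
A pose or a line that the arm cannot do raises env.PlanningError and nothing moves.
- workorder.finish_job(): hands the job in, once; it reports no verdict.
Trained networks look in the newest picture that a camera, given by its name, has taken for a name from the list of things; names that differ only in an ending like _2 or _b are one class to them, and where a whole thing is asked for, a point or a joint stands for the part that bears it (a point fixed in the world has none). Each returns a list of dicts, best first, with "score" (0 to 1); they miss things now and then, are a little off and sometimes report something else, mostly with a low value. They report only what shows in the picture. A call takes as long as a camera call.
- search_frame(camera, name): "at" ([x, y, z] in m, in world coordinates, good to about 4 mm: the middle of the surface that is visible of it).
- tip_of(camera, name): "at" ([x, y, z] in m, in world coordinates, good to about 4 mm: a listed point, or the origin of a listed thing).
The state is a dict: "t": time; "joint_positions": joint angles; "joint_velocities": joint speeds; "tau": joint torques, N m; "ee_pos": TCP position; "tcp_rot": TCP orientation; "wrist_force": force on the tool from outside, world axes, zero at the start; "moment": the same for the moment, N m; "gripper_width": finger opening in m.
Only numpy, scipy, OpenCV 4.12 (cv2) and the standard library are available. Lean on these libraries where they do the work, as an engineer would, in place of code of your own. Each camera call takes 0.05 s, during which the arm holds its last target. There are 200 camera calls.

TASK

Make up two tea gift kits: stand the yellow carton, the green caddy and the white tumbler in the brown three-cell box, and the purple carton and the honey jar in the blue two-cell box, upright on the floor of the box, one thing to a cell, any cell. Set everything down gently, never letting it drop or fall over, and let go of it. Leave the black carton, the red caddy and the roll of tape where they are.

Things in the scene. Friction and masses are not known exactly. Their poses are not given: they have to be found in the camera images.
- brown_box: Low open brown card kit box, fixed to the bench, 256 by 92 mm and 20 mm high, with a row of 3 cells along its own x. Origin: centre of its underside; z up. Floor 4 mm thick; walls and dividers 4 mm thick and 20 mm high, all one height. Each cell is 80 mm (x) by 84 mm (y) inside; cell centres at own x = -84, 0 and +84 mm, y = 0; a paler patch lies on each cell floor
- blue_box: Low open blue card kit box, fixed to the bench, 172 by 92 mm and 20 mm high, with a row of 2 cells along its own x. Origin: centre of its underside; z up. Floor 4 mm thick; walls and dividers 4 mm thick and 20 mm high, all one height. Each cell is 80 mm (x) by 84 mm (y) inside; cell centres at own x = -42 and +42 mm, y = 0; a paler patch lies on each cell floor
- yellow_carton_mid (a point): For the brown box: upright yellow tea carton with black labels, 58 mm (own x) by 44 mm (own y) by 90 mm high, stiff. The point is its centre, 45 mm above its underside; z is up
- purple_carton_mid (a point): For the blue box: upright purple tea carton with white labels, 58 mm (own x) by 44 mm (own y) by 90 mm high, stiff. The point is its centre, 45 mm above its underside; z is up
- green_caddy_mid (a point): For the brown box: round green tea caddy with a thin brass band near its top and a brass disc on its green lid, 58 mm across, 88 mm high, straight-sided. The point is its centre, 44 mm above its underside; z is up
- tumbler_mid (a point): For the brown box: white ceramic tumbler without handle, open end up, 56 mm across at the foot and 60 mm at the rim, 84 mm high, wall 4 mm. The point is on its axis, half-way up (42 mm above its underside); z is up
- honey_jar_mid (a point): For the blue box: amber glass honey jar with a paper label and a brass-coloured lid, 54 mm across, 82 mm high. The point is on its axis, half-way up (41 mm above its underside); z is up
- black_carton_mid (a point): Stays where it is: upright black tea carton with white labels, 58 mm (own x) by 44 mm (own y) by 90 mm high, stiff. The point is its centre, 45 mm above its underside; z is up
- red_caddy_mid (a point): Stays where it is: round red tea caddy with a thin brass band near its top and a brass disc on its red lid, 58 mm across, 88 mm high, straight-sided. The point is its centre, 44 mm above its underside; z is up
- tape_roll_mid (a point): Stays where it is: roll of brown parcel tape lying flat, a ring 90 mm across outside, 74 mm inside, 48 mm high. The point is its centre, 24 mm up

How it is judged:
By the outcome, as a careful person would: the job done as asked, in the order asked, and still so for the second after the job is handed in, with the robot touching nothing.
It also fails if it takes over 141 s, if anything falls off the work surface, if the arm or the gripper's body presses on something with over 40 N, if the wrist force passes 120 N, or if a joint passes its speed limit or range.

## Working session

There is one attempt and no reset: what is moved stays moved. The work goes in short steps, each a Python script; the robot and the scene stay as the last script left them, time stands still between calls to the robot, and variables do not carry over. Pictures are saved under pics/ and viewed, about 12 in all and at most 16, crops included, and the job is handed in when it is done.

```bash
ls; mkdir -p pics; python3 - <<'E'
from station import env, effector, solver, viewer, workorder, search_frame, tip_of
import cv2, numpy as np
names="brown_box blue_box yellow_carton_mid purple_carton_mid green_caddy_mid tumbler_mid honey_jar_mid black_carton_mid red_caddy_mid tape_roll_mid".split()
for c in ("scene","side"):
    p,d=viewer.read_camera(c); cv2.imwrite(f"pics/{c}0.png",p[:,:,::-1])
    np.save(f"{c}_d.npy",d); np.save(f"{c}_p.npy",p)
    i=viewer.camera_info(c); print(c,i)
    for n in names:
        print(n,[(np.round(r["at"],3).tolist(),round(r["score"],2)) for r in tip_of(c,n)[:2]])
s=env.sense();print(s["t"],s["ee_pos"],s["tcp_rot"],s["gripper_width"])
E
```

```text
pics
scene {'intrinsics': array([[416.0897026 ,   0.        , 254.03193567],
       [  0.        , 416.0897026 , 188.68839468],
       [  0.        ,   0.        ,   1.        ]]), 'eye': array([ 1.29322803, -0.40676584,  0.72343733]), 'rotation': array([[ 0.48414239, -0.54991591,  0.68058698],
       [ 0.87497474,  0.30874671, -0.37295399],
       [-0.00503566,  0.77605925,  0.6306399 ]])}
brown_box [([0.537, 0.334, -0.002], 0.91), ([0.683, -0.132, 0.027], 0.52)]
blue_box [([0.504, -0.3, -0.0], 0.83)]
yellow_carton_mid [([0.455, -0.017, 0.042], 0.97)]
purple_carton_mid [([0.695, 0.144, 0.046], 0.89)]
green_caddy_mid [([0.457, 0.134, 0.046], 0.82)]
tumbler_mid [([0.671, -0.003, 0.039], 0.84)]
honey_jar_mid [([0.454, -0.135, 0.042], 0.56)]
black_carton_mid [([0.566, 0.07, 0.037], 0.82)]
red_caddy_mid [([0.564, -0.087, 0.047], 0.65)]
tape_roll_mid [([0.683, -0.135, 0.026], 0.97)]
side {'intrinsics': array([[363.79399659,   0.        , 253.31582455],
       [  0.        , 363.79399659, 192.23057966],
       [  0.        ,   0.        ,   1.        ]]), 'eye': array([0.34237717, 0.63172056, 0.77964923]), 'rotation': array([[-0.94280111,  0.24737481, -0.22345417],
       [-0.3333193 , -0.68963812,  0.64288219],
       [ 0.00493035,  0.68059163,  0.73264638]])}
brown_box [([0.529, 0.334, -0.002], 0.74), ([0.562, -0.081, 0.045], 0.35)]
blue_box []
yellow_carton_mid []
purple_carton_mid [([0.691, 0.14, 0.049], 0.74)]
green_caddy_mid [([0.503, -0.303, 0.002], 0.71)]
tumbler_mid [([0.665, -0.004, 0.046], 0.98)]
honey_jar_mid [([0.449, -0.138, 0.04], 0.59)]
black_carton_mid [([0.566, 0.074, 0.046], 0.57)]
red_caddy_mid [([0.564, -0.086, 0.04], 0.58)]
tape_roll_mid [([0.681, -0.137, 0.024], 0.94)]
1.1 [ 0.17261274 -0.62669894  0.18820996] [[-9.64090148e-01 -2.01077407e-05  2.65575198e-01]
 [-2.65575195e-01 -9.69566561e-05 -9.64090144e-01]
 [ 4.51349578e-05 -9.99999995e-01  8.81348398e-05]] 0.09176210765894029
```

```bash
cat > h.py <<'E'
from station import env, effector, solver, viewer, workorder, search_frame, tip_of
import cv2, numpy as np
def cloud(c,d,R=None,eye=None):
    i=viewer.camera_info(c);K=i["intrinsics"]
    if R is None: R,eye=i["rotation"],i["eye"]
    v,u=np.indices(d.shape)
    P=np.stack([(u-K[0,2])/K[0,0]*d,-(v-K[1,2])/K[1,1]*d,-d],-1)@R.T+eye
    P[d<=0]=np.nan
    return P
E
python3 - <<'E'
from h import *
C={'yellow':(.455,-.017,.09),'purple':(.693,.142,.09),'green':(.457,.134,.088),'tumbler':(.668,-.003,.084),'honey':(.452,-.136,.082),'black':(.566,.072,.09),'red':(.564,-.087,.088),'tape':(.682,-.136,.048)}
ext=[]
for c in("scene","side"):
    d=np.load(c+"_d.npy");p=np.load(c+"_p.npy");P=cloud(c,d)
    top=np.zeros((600,800,3),np.uint8) # x 0.35..0.8 , y -.45..+.45 
    fl=P.reshape(-1,3);col=p.reshape(-1,3)[:,::-1]
    ok=np.isfinite(fl[:,0])&(fl[:,2]<.12);fl=fl[ok];col=col[ok]
    o=np.argsort(fl[:,2]);fl=fl[o];col=col[o]
    u=((.45-fl[:,1])/.9*800).astype(int);v=((.85-fl[:,0])/.9*800).astype(int)
    g=(u>=0)&(u<799)&(v>=0)&(v<599)
    for du in(0,1):
        for dv in(0,1): top[np.clip(v[g]+dv,0,599),u[g]+du]=col[g]
    ext.append(top)
    for n,(x,y,z) in C.items():
        m=(abs(fl[:,2]-z)<.006)&(np.hypot(fl[:,0]-x,fl[:,1]-y)<.055)
        q=fl[m]
        if len(q)<10: print(c,n,len(q));continue
        r=cv2.minAreaRect((q[:,:2]*1000).astype(np.float32)); cc=cv2.minEnclosingCircle((q[:,:2]*1000).astype(np.float32))
        print(c,n,len(q),'z',q[:,2].mean().round(4),'rect',np.round(r[0],1),np.round(r[1],1),round(r[2],1),'circ',np.round(cc[0],1),round(cc[1],1))
    for n,(x,y,R) in dict(brown=(.535,.334,.15),blue=(.504,-.3,.11)).items():
        m=(abs(fl[:,2]-.02)<.005)&(np.hypot(fl[:,0]-x,fl[:,1]-y)<R)
        r=cv2.minAreaRect((fl[m][:,:2]*1000).astype(np.float32)); print(c,n,m.sum(),np.round(r[0],1),np.round(r[1],1),round(r[2],1))
cv2.imwrite("pics/top.png",ext[0]);
a=cv2.imread("pics/scene0.png");b=cv2.imread("pics/side0.png");cv2.imwrite("pics/both.png",cv2.resize(np.vstack([a,b]),(400,600)) if 0 else cv2.resize(np.hstack([a,b]),(800,300)))
E
```

```text
scene yellow 226 z 0.0887 rect [457.5 -12.6] [43.7 61.5] 68.8 circ [456.9 -12.8] 36.4
scene purple 306 z 0.0889 rect [692.9 141.4] [44.5 61.7] 71.8 circ [693.2 141. ] 35.2
scene green 184 z 0.0853 rect [457.  136.9] [55.8 57.5] 29.5 circ [457.4 135.6] 30.4
scene tumbler 146 z 0.0819 rect [669.1  -6.2] [56.5 59.7] 58.1 circ [670.1  -5.1] 30.7
scene honey 183 z 0.0806 rect [ 450.4 -135.6] [52.5 45.8] 3.4 circ [ 450.8 -135.3] 27.2
scene black 260 z 0.0888 rect [567.1  70.2] [44.6 64.1] 78.5 circ [569.   69.9] 35.3
scene red 288 z 0.0853 rect [564.3 -85.5] [54.6 57.7] 67.7 circ [564.3 -85.8] 30.5
scene tape 362 z 0.0463 rect [ 684.  -135.4] [88.2 88.8] 79.1 circ [ 683.3 -135.3] 46.1
scene brown 407 [535.4 332.1] [261.   97.9] 0.4
scene blue 426 [ 500.9 -301.5] [177.9  92.5] 4.3
side yellow 316 z 0.0904 rect [455.  -12.1] [46.2 59.1] 69.0 circ [454.8 -11.2] 35.6
side purple 366 z 0.0906 rect [691.1 142.4] [45.7 59.3] 73.0 circ [691.4 143.3] 35.4
side green 404 z 0.0869 rect [455.3 136.6] [57.  56.5] 12.4 circ [454.6 136.2] 29.7
side tumbler 137 z 0.0829 rect [667.   -4.3] [57.2 60.2] 22.6 circ [666.3  -4.7] 31.1
side honey 178 z 0.0823 rect [ 451.9 -135.6] [45.4 48.4] 14.8 circ [ 451.9 -134.5] 25.5
side black 338 z 0.0905 rect [566.5  71.1] [45.3 59. ] 77.9 circ [565.9  72.3] 34.8
side red 245 z 0.0869 rect [562.3 -85.1] [57.4 56.6] 87.5 circ [562.3 -85. ] 30.1
side tape 223 z 0.0474 rect [ 681.2 -133.9] [86.9 91.4] 48.4 circ [ 682.1 -135.6] 47.5
side brown 995 [535.  332.6] [ 93.5 256.9] 89.7
side blue 277 [ 500.4 -301.4] [171.6  97.4] 4.0
```

View pics/scene0.png

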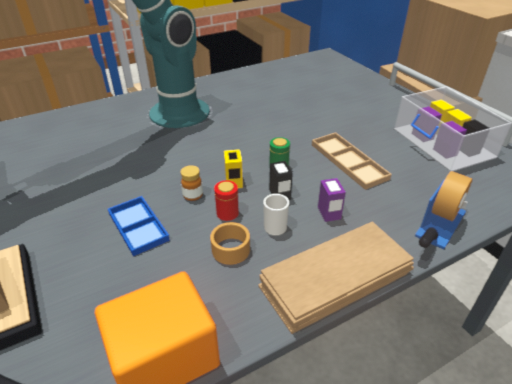

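View pics/side0.png

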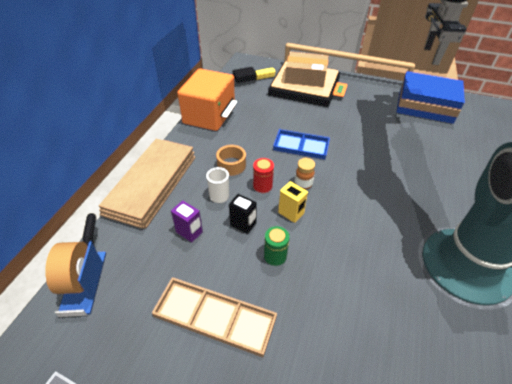

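View pics/top.png

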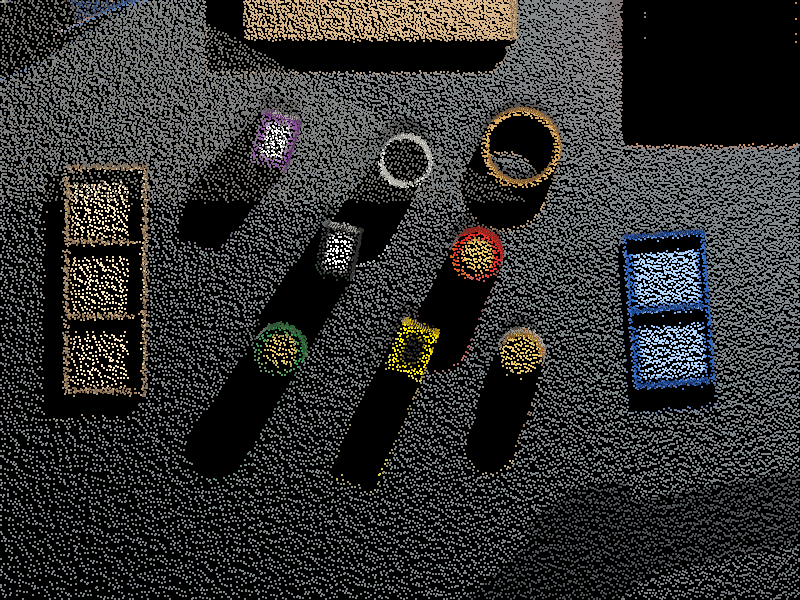

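The cameras agree to about 2 mm, and the picture matches the networks apart from one stray "green caddy" reported at the blue box. I'll move the first item now.

```bash
cat >> h.py <<'E'
def cell(c,yaw,dx):
    a=np.radians(yaw); return np.array(c)+dx*np.array([np.cos(a),np.sin(a)])
BR=((.5352,.3324),0.0); BL=((.5007,-.3014),4.1)
# name: xy, jaw angle at pick, target xy, jaw angle at place, grasp height, expected width
J={'yellow':((.4562,-.0124),68.9,cell(*BR,.084),90,.050,.044),
   'green':((.4562,.1366),90,cell(*BR,0),90,.050,.058),
   'tumbler':((.6681,-.0050),90,cell(*BR,-.084),90,.047,.058),
   'purple':((.692,.1419),72.4,cell(*BL,.042),94.1,.050,.044),
   'honey':((.4515,-.1355),90,cell(*BL,-.042),94.1,.042,.054)}
def rot(deg):
    a=np.radians(deg); z=np.array([np.cos(a),np.sin(a),0]); y=np.array([0,0,-1.]); return np.stack([np.cross(y,z),y,z],1)
def pick_place(n,high=.185):
    xy,ja,txy,jb,gh,w=J[n]; h=gh-.019
    opts=[]
    for s in (0,180):
        qs=[solver.inverse_kinematics([*p,z],rot(a+s)) for p,a in((xy,ja),(txy,jb)) for z in (h,high)]
        if all(q is not None for q in qs): opts.append((max(abs(q[6]) for q in qs),s))
    s=min(opts)[1]; A,B=rot(ja+s),rot(jb+s)
    effector.release()
    env.reach([*xy,high],A); env.movel([*xy,h],rate=.12)
    effector.grasp(25); g=env.sense()["gripper_width"]
    print(n,"width",round(g,4),"want",w)
    if abs(g-w)>.006: print("STOP"); return
    env.movel([*xy,high],rate=.12)
    env.movel([*txy,high],B,rate=.22)
    env.movel([*txy,h+.012],rate=.12); env.pause(.3)
    f0=env.sense()["wrist_force"][2]
    for z in np.arange(.007,.0019,-.001):
        env.movel([*txy,h+z],rate=.02); f=env.sense()["wrist_force"][2]-f0
        if f>2.5: break
    e=env.sense(); print(" touch at dz",round(z,4),"df",round(f,2),"load",round(f0,2),"width",round(e["gripper_width"],4),"z",e["ee_pos"][2]-h)
    effector.release(); env.pause(.2)
    env.movel([*txy,high],rate=.12); print(" t",round(env.sense()["t"],1))
E
python3 - <<'E'
from h import *
pick_place('yellow')
p,d=viewer.read_camera("side"); cv2.imwrite("pics/y1.png",p[:,:,::-1])
E
```

```text
yellow width 0.0439 want 0.044
 touch at dz 0.003 df 6.96 load -1.7 width 0.0436 z 0.004054787166866251
 t 14.7
```

View pics/y1.png

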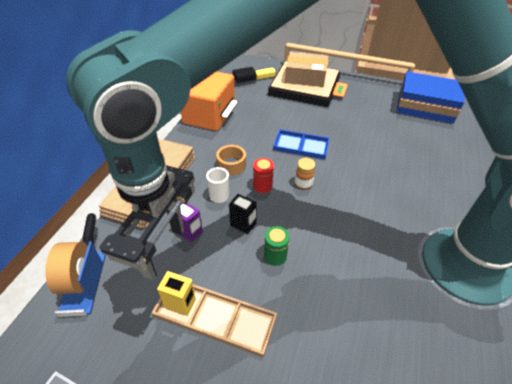

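The yellow carton stands upright in the end cell (pixel 176,293), and everything else is undisturbed. I'll carry on with the rest of the brown box.

```bash
python3 - <<'E'
from h import *
pick_place('green'); pick_place('tumbler')
p,d=viewer.read_camera("side"); cv2.imwrite("pics/y2.png",p[:,:,::-1])
E
```

```text
green width 0.0576 want 0.058
 touch at dz 0.003 df 8.29 load -1.79 width 0.0573 z 0.0041164153183642395
 t 25.9
tumbler width 0.0599 want 0.058
 touch at dz 0.003 df 9.69 load -1.52 width 0.0596 z 0.004063528892818313
 t 38.3
```

View pics/y2.png

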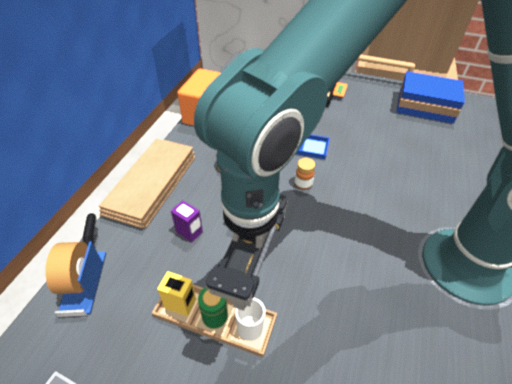

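The yellow carton (176,293), green caddy (213,307) and tumbler (250,319) all stand in the brown box. Next is the blue box.

```bash
python3 - <<'E'
from h import *
pick_place('purple'); pick_place('honey')
env.movel([.42,-.10,.25],rate=.2)
env.goto_joints([1.259,0.468,-0.012,1.603,0.006,1.071,-0.056])
C={}
for c in("scene","side"):
    p,d=viewer.read_camera(c); cv2.imwrite(f"pics/{c}9.png",p[:,:,::-1])
    fl=cloud(c,d).reshape(-1,3)
    for n,(x,y,z) in dict(yellow=(*J['yellow'][2],.094),green=(*J['green'][2],.092),tumbler=(*J['tumbler'][2],.088),purple=(*J['purple'][2],.094),honey=(*J['honey'][2],.086),black=(.567,.071,.09),red=(.563,-.085,.088),tape=(.6825,-.135,.048)).items():
        q=fl[(abs(fl[:,2]-z)<.006)&(np.hypot(fl[:,0]-x,fl[:,1]-y)<(.055 if n in('black','red','tape') else .042))]
        r=cv2.minAreaRect((q[:,:2]*1000).astype(np.float32)); print(c,n,'z',q[:,2].mean().round(4),np.round(r[0],1),np.round(r[1],1),round(r[2],1),'target',round(x*1000,1),round(y*1000,1))
print(env.sense()["t"])
E
```

```text
purple width 0.0438 want 0.044
 touch at dz 0.003 df 7.73 load -1.05 width 0.0434 z 0.0038855069680438885
 t 51.7
honey width 0.0509 want 0.054
 touch at dz 0.003 df 10.13 load -2.9 width 0.0513 z 0.003946175243841412
 t 62.9
scene yellow z 0.0926 [619.5 331.3] [47.1 60.9] 87.9 target 619.2 332.4
scene green z 0.0891 [537.4 331.9] [56.7 57.4] 19.3 target 535.2 332.4
scene tumbler z 0.0854 [452.6 330.7] [56.8 61.9] 52.7 target 451.2 332.4
scene purple z 0.0929 [ 543.7 -298.3] [59.5 44.4] 4.1 target 542.6 -298.4
scene honey z 0.0847 [ 461.3 -304.8] [49.3 45.6] 7.4 target 458.8 -304.4
scene black z 0.0888 [567.4  69.3] [46.1 63. ] 80.0 target 567.0 71.0
scene red z 0.0853 [564.  -85.6] [54.2 57.3] 62.7 target 563.0 -85.0
scene tape z 0.0462 [ 684.3 -135.2] [88.2 90. ] 22.9 target 682.5 -135.0
side yellow z 0.0947 [618.9 332. ] [58.8 45.4] 0.3 target 619.2 332.4
side green z 0.091 [535.1 332.1] [55.2 58.6] 23.0 target 535.2 332.4
side tumbler z 0.0875 [451.5 332.1] [56.1 60.2] 21.2 target 451.2 332.4
side purple z 0.0943 [ 541.1 -297.2] [58.1 53.5] 5.9 target 542.6 -298.4
side honey z 0.0862 [ 459.1 -305.4] [44.  52.1] 11.1 target 458.8 -304.4
side black z 0.0904 [565.9  71.6] [47.6 58.2] 78.1 target 567.0 71.0
side red z 0.0869 [562.7 -84.6] [55.3 59.7] 37.6 target 563.0 -85.0
side tape z 0.0473 [ 681.  -134.3] [85.4 92. ] 23.3 target 682.5 -135.0
68.15
```

View pics/scene9.png

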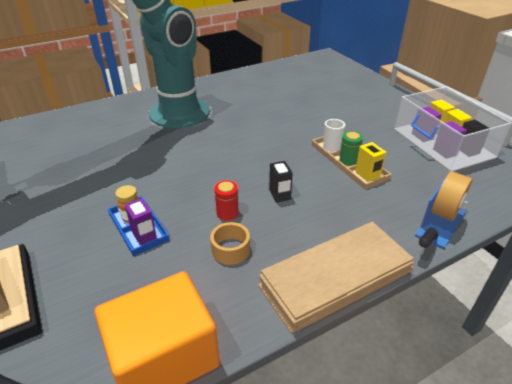

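View pics/side9.png

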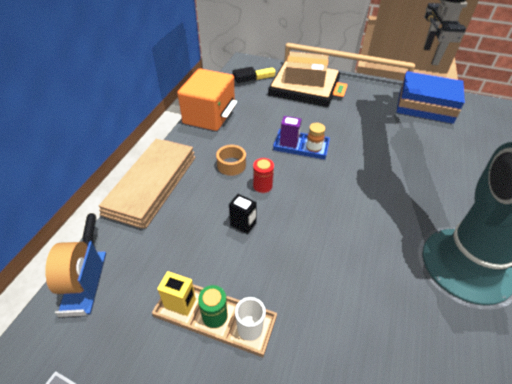

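Both pictures show all five items upright in their cells: the brown box at about (352,158) in the scene view and the blue box at about (138,218). The black carton, red caddy and tape have not moved.

```bash
python3 -c "
from station import workorder
print(workorder.finish_job())"
```

```text
the job is handed in; nothing more can be done
None
```

Both kits are made up and the job is handed in, at about 68 s on the robot's clock against the 141 s limit. The yellow carton, green caddy and white tumbler stand in the brown box, and the purple carton and honey jar are in the blue box.

- **Setting down:** Each item was lowered in 1 mm steps until the wrist felt the floor, with about 7–10 N of contact, and then released. The tool height at contact matched the 4 mm box floor each time.
- **Placement:** In the last pictures from both fixed cameras, all five stand upright. Their centres are within about 2.5 mm of the cell centres, and their top heights are right.
- **Left alone:** The black carton, red caddy and tape roll are where they started, within the 1–2 mm measurement noise. The arm is parked clear of everything.
- **Readings that disagreed:** The honey jar gripped at 51 mm rather than the listed 54 mm, within the limit I had set. One network report placed the green caddy at the blue box, and I discarded it because the picture showed otherwise. The side camera measured the purple carton's top as 53 mm wide rather than 44 mm, but the scene camera gave the right size.

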